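Gauge the channel of a re-ground microtome runner and sort it

ROBOT

A 6-joint arm with a two-finger parallel gripper is mounted at the origin on the work surface. World frame = base frame: x ahead of the robot, y to its left, z up, the work surface at z = 0. Lengths are in mm, angles in degrees, forces in N, time in s.
With the tool pointing down it reaches from about 300 to 850 mm from the base axis. Payload 4.2 kg.
Tool frame: the origin (TCP) lies midway between the tips of the shut fingers; the grasp point (between the pads) lies 19 mm behind it (env.grasp_offset is the distance from the TCP to the grasp point, in mm); z points along the fingers, y is the line along which they close (so a half turn about z gives the same grasp; the last joint's range is limited). The gripper opens to 91 mm and grips with 3 to 60 N. Pads are 32 mm wide; open, the fingers measure 118 mm over their backs; the gripper's body (76 mm by 178 mm) begins 60 mm behind the grasp point.
Start: joints at [66.406, 18.312, 89.639, -0, 72.044, -1.146], TCP at [219.569, 531.444, 213.976] pointing down, gripper open.
Joint ranges: [-177.97, 177.97], [-48.28, 115.42], [12.27, 149.76], [-77.06, 257.06], [2.81, 150.46], [-146.56, 146.56]. Speed limits (degrees/s): [147.25, 147.25, 180, 180, 180, 180].

INTERFACE

Orientations are given as [roll, pitch, yaw] about the fixed x, y, z axes, in that order (R = Rz(yaw) Ry(pitch) Rx(roll)).
In Python, from workcell import env, optics gives the robot as it stands. The module is installed in compiled form; this text tells all that it offers.
- The arm moves only by the tool send_rows, never from a script. Its argument "targets" is a list that holds one entry, the list of rows, each a list of 7 numbers: the turn, a rotation vector about the world's x, y, z scaled (see below), then the shift along the world's x, y, z scaled (see below), then the closure, from -1 (fully open) to 1 (shut). In form: [[[rx, ry, rz, x, y, z, gripper], ...]]. A call has 1 to 12 rows; each row shifts and turns the commanded pose from where the row before left it; what a row does not reach is not made up. The controller multiplies each number of a shift by 0.2 m and each number of a turn by pi/2 rad. A row lasts 1/10 s, in which the tool goes at most 50 mm and 8.59 degrees, less where a joint would pass 70% of its speed; a pose out of reach is approached as far as the arm can. A call with a number of a shift or a turn outside -1 to 1 is refused whole. A call with a gripper value outside its range is refused whole. The fingers move at their own pace and stop on an object; "grip_force" is the grip in N (left out, the last holds). Time passes only in rows, so rows that do not move let the fingers close. It gives the time, the measured TCP pose, the force, the opening and the grip force at its end, in the units of the state.
- env.state(): the state, without advancing time (a new reading comes with each control period).
- optics.grab_frame(name): name is "scene" or "top"; returns (picture, depth): 400x640x3 uint8, red, green, blue; 400x640 float32, mm along the optical axis (not along the pixel's ray), 0 where there is no reading.
- optics.camera_info(name): a dict with "camera_matrix" (3x3 intrinsics, pixels), "R" (3x3) and "t" (3): a world point X has camera coordinates R X + t. Camera axes: x right, y down, z forward; pixel columns grow to the right and rows downward; lengths in mm; the calibration is good to about 2 mm. A picture is of the moment at which its call begins. camera_info takes no time and is no camera call.
- env.job_done(): hands the job in; it is judged then, once.
Trained networks look in the newest picture that a camera, given by its name, has taken for a name from the list of things; names that differ only in an ending like _2 or _b are one class to them, and where a whole thing is asked for, a point or a joint stands for the part that bears it (a point fixed in the world has none). Each returns a list of dicts, best first, with "conf" (0 to 1); they miss things now and then, are a little off and sometimes report something else, mostly with a low value. They report only what shows in the picture. A call takes as long as a camera call.
- optics.silhouettes(camera, name): "mask" (400x640 bool, what is visible of it) and "at" ([column, row] in pixels, amid what is visible of it).
- optics.place_of(camera, name): "at" ([column, row] in pixels: a listed point, or the origin of a listed thing).
The state is a dict: "time_s": time; "qpos": joint angles; "qvel": joint speeds; "effort": joint torques, N m; "ee_pos": TCP position; "ee_rot": TCP orientation; "force": force on the tool from outside, world axes, zero at the start; "torque": the same for the moment, N m; "gripper_width": finger opening in mm; "gripper_force": force on a finger pad.
Only numpy, scipy, OpenCV 4.12 (cv2) and the standard library are available. Lean on these libraries where they do the work, as an engineer would, in place of code of your own. Each camera call takes 0.05 s, during which the arm holds its last target. There are 200 camera calls.

TASK

The steel runner block on the black inspection plate has been re-ground and may have too little oil channel left: take the depth gauge from its blue stand, set it squarely across the block with the probe in the channel, press gently until its base sits flat on the ground face, and hold it there a moment. Put the gauge back upright in its stand with the reading still showing on its red stem. Then lay the block flat in the green tray if its channel is at least 8 mm deep, or in the red tray if it is shallower, without dropping either of them or disturbing the rest of the bench.

Things in the scene. Friction and masses are not known exactly. Their poses are not given: they have to be found in the camera images.
- block: Loose steel runner block, 0.6 kg, 90 mm long (its x) by 52 mm wide (its y), lying on the plate. Origin: centre of its underside, z up. Its bright ground top, two flat strips 20 mm wide, one on each side of the channel, has lost an unknown amount: it lies 24 to 32 mm above the underside, which this pose does not tell. Flat upright sides, good to grip across y.
- groove (a point): Middle of the floor of the channel in the block's top, 20 mm above the block's underside. The channel is straight, 12 mm wide, runs along the block's x through the middle of its top and is open at both ends; it is 4 to 12 mm deep, as the top face has been ground down. x along the channel, y across it.
- gauge: Loose spring depth gauge, 0.2 kg, upright in its stand. Origin: centre of the flat underside of its base, z up. Steel base 20 mm (x) by 60 mm (y, to be laid across the channel) by 10 mm thick; above it a square black housing, 22 by 22 mm, from 10 to 58 mm, to be gripped at about 38 mm on two opposite faces; a brass collar to 61 mm, out of which the red stem stands.
- probe_tip (a point): Lower end of the gauge's sprung steel probe, 5 mm in diameter, on the gauge's axis. Free, it reaches 16 mm below the base; pushed, it slides up into it: about 2 N to start, 4.5 N at 12 mm, so a gauge merely let go does not seat. 8 to 15 N in all seats the base surely; over 25 N between gauge and block would mark the ground face.
- stem (a joint): How far the gauge's red reading stem has been pushed up, in m; at 0 it stands 2 mm above the brass collar. The probe drives it up 1 to 1 and it stays by friction at the farthest point, also when the probe springs out again. Channel depth = 16 mm minus this value. It starts between 0 and 2 mm.
- stand: Fixed blue plastic stand, 50 mm (x) by 84 mm (y): two pillars with a gap of 18 mm along x between them, for the probe. Origin: centre of its underside. The gauge's base rests on the pillars' tops, 30 mm above the origin, its y along the stand's y, inside a 4 mm high rim that leaves a pocket of 38 mm (x) by 72 mm (y).
- plate: Fixed black inspection plate, 140 by 110 by 15 mm, under the block. Origin: centre of its underside.
- tray_green: Fixed green open tray, 170 mm (x) by 150 mm (y), 25 mm high, walls and floor 4 mm thick. Origin: centre of its underside. For blocks with a channel of 8 mm or deeper.
- tray_red: Fixed red open tray of the same size and origin. For blocks with a shallower channel. The two trays may stand on either side.
- oil: Bystander: small amber bottle of immersion oil with a white cap, 32 mm in diameter, 70 mm tall. Origin: centre of its underside.
- pot: Bystander: clear specimen jar with a red lid, 48 mm in diameter, 50 mm tall. Origin: centre of its underside.
- beaker: Bystander: glass beaker, 66 mm in diameter, 85 mm tall. Origin: centre of its underside.
- driver: Bystander: screwdriver with an orange handle, 170 mm long, lying on the bench. Origin: on the bench under its middle.
- slidebox: Bystander: blue and grey slide box, 87 by 102 by 34 mm. Origin: centre of its underside.
- refract: Bystander: black hand refractometer, about 175 mm long, 34 mm high, lying on the bench. Origin: on the bench under its middle.

How it is judged (in metres and radians):
On the way, in this order (a step that is already met when the one before it is completed fails the run):
1. the gauge's base is pressed flat on the block's ground face, squarely across the channel with the probe on the channel's floor (contact force between gauge and block above 6 N and z of probe_tip in the frame of groove between -0.0015 and 0.0015 m and y of probe_tip in the frame of groove between -0.005 and 0.005 m and x of probe_tip in the frame of groove between -0.038 and 0.038 m and angle between the y axis of gauge and the y axis of block, either way round below 0.2 rad and angle between the z axis of gauge and the z axis of block, either way round below 0.035 rad and angle between block's own z axis and vertical below 0.035 rad and linear speed of gauge below 0.01 m/s), for 0.4 s.
2. the gauge stands upright in its stand again, let go (horizontal distance between gauge and stand below 0.015 m and z of gauge in the frame of stand below 0.033 m and angle between gauge's own z axis and vertical below 0.06 rad and contact force between the fingers and gauge below 0.05 N and linear speed of gauge below 0.02 m/s), for 0.2 s.
At the end, for the whole second after the job is handed in: Gauge upright (0.06 rad) and at rest within 15 mm of its stand's middle, stem still showing the reading; block flat (0.06 rad) and at rest on the floor of the green tray if the gauge reads 8 mm or more, else of the red tray (within 0.8 mm of 8 mm either will do) (horizontal distance between gauge and stand below 0.015 m and z of gauge in the frame of stand below 0.033 m and angle between each of gauge, block's own z axis and vertical below 0.06 rad and linear speed of each of gauge, block below 0.02 m/s and value of joint stem above 0.0025 m and ((value of joint stem below 0.0088 m and x of block in the frame of tray_green between -0.06 and 0.06 m and y of block in the frame of tray_green between -0.055 and 0.055 m and z of block in the frame of tray_green below 0.008 m) or (value of joint stem above 0.0072 m and x of block in the frame of tray_red between -0.06 and 0.06 m and y of block in the frame of tray_red between -0.055 and 0.055 m and z of block in the frame of tray_red below 0.008 m))); the robot touches nothing.
It fails at once if the gauge is pressed on the block with more than 25 N (contact force between gauge and block above 25 N).
It fails at once if the gauge or the block is dropped ((contact force between the fingers and gauge below 0.05 N and linear speed of gauge above 0.4 m/s) or (contact force between the fingers and block below 0.05 N and linear speed of block above 0.4 m/s)).
It fails at once if a bystander is moved (distance of any of oil, pot, beaker, driver, slidebox, refract from where it was at the start of the episode above 0.02 m).
It fails at once if the probe is pushed in farther than any channel of these blocks can push it, which spoils the reading (value of joint stem above 0.0132 m).
It also fails if it takes over 72 s, if anything falls off the work surface, if the arm or the gripper's body presses on something with over 40 N, if the wrist force passes 120 N, or if a joint passes its speed limit or range.

## Working session

There is one attempt and no reset: what is moved stays moved. The work goes in short steps, Python scripts to look and compute and a tool call to move; the robot and the scene stay as the last step left them, time stands still between calls to the robot, and variables do not carry over. Pictures are saved under pics/ and viewed, at most 10 in all, crops included, and the job is handed in when it is done.

Besides the shell and the picture viewer there is one more tool, called after "Emit:" as name(argument=value, ...), one argument or row to a line, values as JSON. send_rows: Moves the arm, as the interface text tells. Its arguments: {"type":"object","properties":{"targets":{"type":"array"},"grip_force":{"type":"number"}},"required":["targets"]}

```bash
mkdir -p pics; cat > h.py <<'E'
import numpy as np, cv2
from workcell import env, optics
def grab(cam,fn=None):
    p,d=optics.grab_frame(cam)
    if fn: cv2.imwrite('pics/'+fn,p[:,:,::-1])
    return p,d
def cloud(cam,d):
    c=optics.camera_info(cam); K=np.array(c['camera_matrix']);R=np.array(c['R']);t=np.array(c['t'])
    v,u=np.mgrid[0:400,0:640]
    P=np.stack([(u-K[0,2])/K[0,0]*d,(v-K[1,2])/K[1,1]*d,d],-1)
    return (P-t)@R   # world
def ray(cam,uv):
    c=optics.camera_info(cam); K=np.array(c['camera_matrix']);R=np.array(c['R']);t=np.array(c['t'])
    return -R.T@t, R.T@np.linalg.solve(K,[uv[0],uv[1],1])
def tri(uv1,uv2,c1='scene',c2='top'):
    o1,d1=ray(c1,uv1);o2,d2=ray(c2,uv2)
    s=np.linalg.lstsq(np.stack([d1,-d2],1),o2-o1,rcond=None)[0]
    a,b=o1+s[0]*d1,o2+s[1]*d2
    return (a+b)/2,np.linalg.norm(a-b)
E
python3 - <<'E'
from h import *
np.set_printoptions(precision=1,suppress=True)
print(env.state())
F={c:grab(c,c+'0.png') for c in('scene','top')}
for c in F:
    i=optics.camera_info(c); print(c,'cam at',ray(c,(0,0))[0], np.array(i['R'])[2])
C={c:cloud(c,F[c][1]) for c in F}
for n in 'block groove gauge probe_tip stand plate tray_green tray_red oil pot beaker driver slidebox refract'.split():
    for c in F:
        s=optics.silhouettes(c,n); p=optics.place_of(c,n)
        o=''
        if s:
            m=s[0]['mask']&(F[c][1]>0); q=C[c][m]
            if len(q):
              o=(round(s[0]['conf'],2),m.sum(),np.percentile(q,2,0),np.percentile(q,98,0))
              top=q[q[:,2]>np.percentile(q[:,2],98)-4][:,:2].astype(np.float32); r=cv2.minAreaRect(top); o+=('toprect',np.round(r[0],1),np.round(r[1],1),round(r[2],1))
        print(n,c,o,'place',[(round(x['conf'],2),np.round(x['at'],1)) for x in p[:2]])
E
```

```text
{'time_s': 0.0, 'qpos': array([66.4, 18.4, 89.7, -0. , 72. , -1.1]), 'qvel': array([-0.1, -0. , -0. ,  0.1,  0. , -0. ]), 'effort': array([  0. , -41.2, -23.2,   0.1,   0. ,  -0. ]), 'ee_pos': array([219.4, 531. , 213.1]), 'ee_rot': array([-179.9,    0. ,  157.6]), 'force': array([-0.2,  0.6,  0.1]), 'torque': array([-0.,  0., -0.]), 'gripper_force': 0.0, 'gripper_width': 91.24198053796431}
scene cam at [1161.2  700.7  642.4] [-0.6 -0.6 -0.5]
top cam at [ 292.5  -18.4 1323.8] [ 0.2  0.  -1. ]
block scene (0.68, np.int64(572), array([401.9, -10.2,  15.7]), array([491.4,  54.6,  43.7]), 'toprect', array([443.7,  23.1]), array([54.5, 91.9]), 78.2) place [(0.62, array([354. , 205.6]))]
block top (0.68, np.int64(431), array([397.1,  -4.6,  30.7]), array([481.4,  49.4,  45.6]), 'toprect', array([440.6,  20.9]), array([50.5, 86.6]), 77.1) place [(0.65, array([323.8, 223. ]))]
groove scene (0.8, np.int64(532), array([403. ,  -4. ,  16.6]), array([491.4,  54.7,  43.7]), 'toprect', array([444.6,  22.9]), array([54.5, 89.3]), 78.0) place [(0.66, array([352.4, 192.3]))]
groove top (0.96, np.int6
[... 4251 characters left out ...]
rray([65. , 21.8]), 33.9) place [(0.6, array([221.5, 217.6]))]
slidebox top (0.91, np.int64(842), array([ 718.1, -227.9,    0.9]), array([ 805.1, -127.8,   39.1]), 'toprect', array([ 761.2, -177.3]), array([ 85.2, 101. ]), 0.8) place [(0.92, array([383.4, 133.5])), (0.48, array([389. , 246.9]))]
refract scene (0.77, np.int64(254), array([ 259.1, -447.8,    2.4]), array([ 414.8, -373.8,   36.2]), 'toprect', array([ 391.2, -396.6]), array([54.4, 21.2]), 38.1) place [(0.84, array([291.3, 147.9]))]
refract top (0.6, np.int64(511), array([ 250.8, -454.5,    4.6]), array([ 403.2, -377. ,   37.4]), 'toprect', array([ 358.9, -408. ]), array([106. ,  19.4]), 26.0) place [(0.7, array([460.4, 256.5]))]
```

```bash
python3 - <<'E'
import cv2,numpy as np
s=cv2.imread('pics/scene0.png');t=cv2.imread('pics/top0.png')
a=cv2.resize(s[130:330,200:500],(800,533));cv2.imwrite('pics/a.png',a)
b=cv2.resize(t[110:290,200:480],(800,514));cv2.imwrite('pics/b.png',b)
E
```

```text
(no output)
```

View pics/a.png

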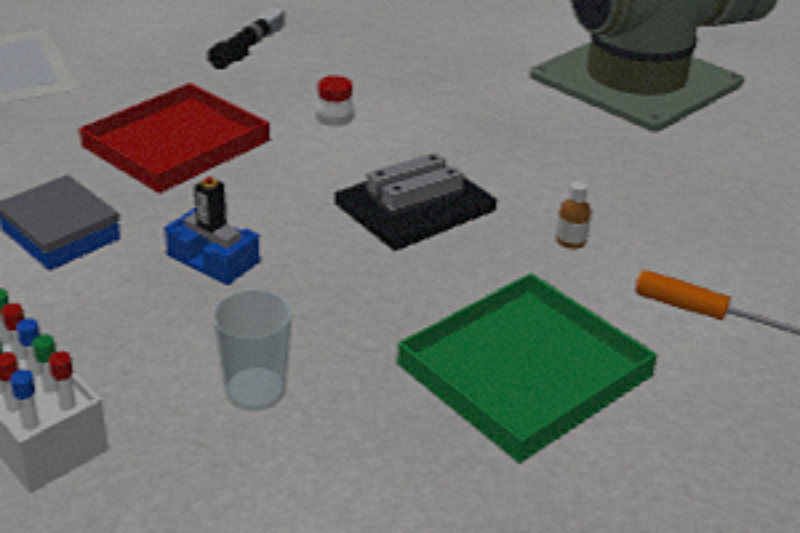

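View pics/b.png

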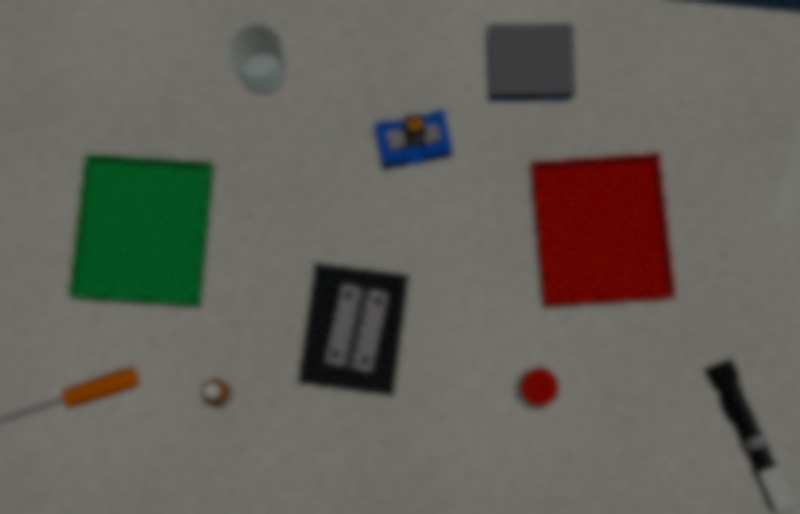

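The scene view shows the gauge upright in the blue stand at about (281,215) in the full picture. The block lies on the black plate at about (354,205), with the oil bottle, pot and beaker clear of both. I'll refine the gauge, stand and block poses next.

```bash
python3 - <<'E'
from h import *
np.set_printoptions(precision=1,suppress=True)
F={c:grab(c) for c in('scene','top')}
C={c:cloud(c,F[c][1]) for c in F}
pl={}
for n in 'block groove gauge stand plate'.split():
    for c in F: pl[n,c]=[x['at'] for x in optics.place_of(c,n)]
    try: print(n,tri(pl[n,'scene'][0],pl[n,'top'][0]))
    except Exception as e: print(n,e)
for c in F:
    P=C[c]; I=F[c][0].astype(int)
    sat=I.max(-1)-I.min(-1)
    near=lambda x,y,r:(np.hypot(P[...,0]-x,P[...,1]-y)<r)
    st=near(667,-39,60)
    for nm,m in (('base',st&(P[...,2]>34)&(P[...,2]<46)&(sat<40)&(I.sum(-1)>200)),('house',st&(P[...,2]>50)),('housetop',st&(P[...,2]>84)),('ground',near(442,22,60)&(P[...,2]>36)&(I.sum(-1)>200))):
        q=P[m]
        if len(q)>3:
            r=cv2.minAreaRect(q[:,:2].astype(np.float32)); print(c,nm,len(q),np.round(r,1) if 0 else [np.round(x,1) for x in r],np.median(q,0))
E
```

```text
block list index out of range
groove (array([434.3,  14.1,  35.7]), np.float64(8.336854453617823))
gauge (array([667.6, -29.1,  35.7]), np.float64(6.155492452678835))
stand (array([669.5, -30.3,   8.8]), np.float64(1.0615817621292651))
plate (array([437.5,  32.5,  -0.1]), np.float64(5.94077840761159))
scene base 73 [array([672.4, -44.5]), array([31.6, 72.2]), np.float64(13.2)] [671.5 -26.5  39.7]
scene house 171 [array([667.1, -37.5]), array([26.2, 23.6]), np.float64(4.0)] [672.8 -32.7  74.8]
scene housetop 50 [array([667.7, -38.1]), array([24.2, 21.4]), np.float64(1.4)] [670.2 -35.2  88.8]
scene ground 264 [array([444.,  21.]), array([57.9, 93. ]), np.float64(78.3)] [447.3  23.4  41.4]
top base 55 [array([673.3, -44.6]), array([34.1, 70.3]), np.float64(10.8)] [665.7 -54.4  38.8]
top house 68 [array([663.6, -40.5]), array([22.8, 19.8]), np.float64(2.7)] [658.4 -40.4  86.5]
top housetop 45 [array([664.6, -40.3]), array([21.1, 19.2]), np.float64(0.4)] [663.6 -40.3  88. ]
top ground 262 [array([441.7,  22.2]), array([49.6, 87.1]), np.float64(77.9)] [441.8  22.7  41. ]
```

Emit:
send_rows(
  targets=[
    [[0,0,0.0225,0.1244,-0.1583,0,-1],[0,0,0.0225,0.1244,-0.1583,0,-1],[0,0,0.0225,0.1244,-0.1583,0,-1],[0,0,0.0225,0.1244,-0.1583,0,-1],[0,0,0.0225,0.1244,-0.1583,0,-1],[0,0,0.0225,0.1244,-0.1583,0,-1],[0,0,0.0225,0.1244,-0.1583,0,-1],[0,0,0.0225,0.1244,-0.1583,0,-1],[0,0,0.0225,0.1244,-0.1583,0,-1]],
  ],
  grip_force=30,
)

```text
time_s: 4.4
ee_pos: [444.3, 245.1, 214.2]
ee_rot: [180.0, 0.0, 175.9]
force: [0.3, 1.4, 0.6]
gripper_width: 91.1
gripper_force: 0.0
```

Emit:
send_rows(
  targets=[
    [[0,0,0.0199,0.1232,-0.1578,-0.03,-1],[0,0,0.0199,0.1232,-0.1578,-0.03,-1],[0,0,0.0199,0.1232,-0.1578,-0.03,-1],[0,0,0.0199,0.1232,-0.1578,-0.03,-1],[0,0,0.0199,0.1232,-0.1578,-0.03,-1],[0,0,0.0199,0.1232,-0.1578,-0.03,-1],[0,0,0.0199,0.1232,-0.1578,-0.03,-1],[0,0,0.0199,0.1232,-0.1578,-0.03,-1],[0,0,0.0199,0.1232,-0.1578,-0.03,-1],[0,0,0,0,0,0,-1]],
  ],
)

```text
time_s: 5.4
ee_pos: [667.3, -41.7, 158.2]
ee_rot: [-179.9, -0.0, -168.3]
force: [-0.1, 0.5, -0.7]
gripper_width: 91.7
gripper_force: 0.0
```

```bash
python3 - <<'E'
from h import *
p,d=grab('scene'); q,e=grab('top')
a=cv2.resize(p[150:260,220:360,::-1],(760,597)); cv2.imwrite('pics/c.png',a)
print(env.state()['ee_pos'])
c=optics.camera_info('scene');K=np.array(c['camera_matrix'])
for cam in('scene','top'):
    c=optics.camera_info(cam);K=np.array(c['camera_matrix'])
    X=np.array(c['R'])@env.state()['ee_pos']+c['t']; print(cam,(K@X/X[2])[:2])
E
```

```text
[665.09210056 -38.02136376 159.22845002]
scene [277.28947131 174.81742784]
top [344.72650811 145.91946042]
```

View pics/c.png

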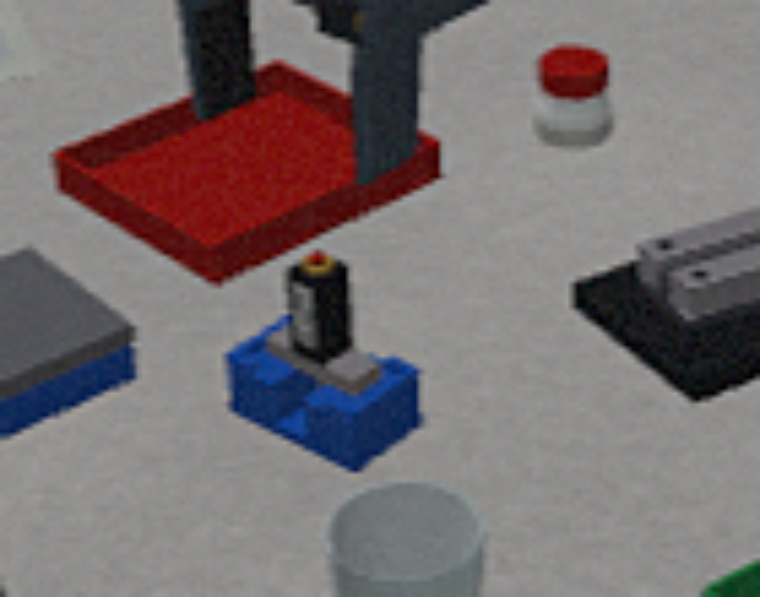

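The picture shows the fingers on either side of the gauge axis, with the gauge at crop (320,300) upright and parallel to the stand. I'll go down and grip it.

Emit:
send_rows(
  targets=[
    [[0,0,0,0,0,-0.1,-1],[0,0,0,0,0,-0.1,-1],[0,0,0,0,0,-0.1,-1],[0,0,0,0,0,-0.1,-1],[0,0,0,0,0,-0.1,-1],[0,0,0,0,0,-0.05,-1],[0,0,0,0,0,0,-1],[0,0,0,0,0,0,-0.5],[0,0,0,0,0,0,-0.2]],
  ],
  grip_force=35,
)

```text
time_s: 6.4
ee_pos: [666.0, -37.3, 51.4]
ee_rot: [-180.0, 0.1, -168.1]
force: [0.0, -0.0, -0.5]
gripper_width: 78.0
gripper_force: 0.0
```

Emit:
send_rows(
  targets=[
    [[0,0,0,0,0,0,0.2],[0,0,0,0,0,0,0.4],[0,0,0,0,0,0,0.55],[0,0,0,0,0,0,0.7],[0,0,0,0,0,0,1],[0,0,0,0,0,0,1],[0,0,0,0,0,0,1],[0,0,0,0,0,0,1]],
  ],
  grip_force=35,
)

```text
time_s: 7.2
ee_pos: [665.4, -37.7, 50.0]
ee_rot: [-180.0, 0.0, -168.1]
force: [0.1, -1.2, -0.8]
gripper_width: 21.5
gripper_force: 35.0
```

```bash
python3 -c "
from workcell import env
s=env.state();print(s['ee_pos'],s['ee_rot'],s['force'],s['gripper_width'])"
```

```text
[665.41592051 -37.74091153  49.96802408] [-1.79985147e+02  1.62074260e-02 -1.68105767e+02] [ 0.14114992 -1.15194034 -0.80422615] 21.49615825149646
```

Emit:
send_rows(
  targets=[
    [[0,0,0,0,0,0.03,1],[0,0,0,0,0,0.07,1],[0,0,0,0,0,0.1,1],[0,0,0,0,0,0.1,1],[0,0,0,0,0,0.1,1]],
  ],
)

```text
time_s: 7.7
ee_pos: [665.3, -37.4, 131.8]
ee_rot: [180.0, 0.0, -168.1]
force: [0.8, -0.1, -2.2]
gripper_width: 22.0
gripper_force: 35.0
```

Emit:
send_rows(
  targets=[
    [[0,0,-0.0331,-0.139,0.0373,0,1],[0,0,-0.0331,-0.139,0.0373,0,1],[0,0,-0.0331,-0.139,0.0373,0,1],[0,0,-0.0331,-0.139,0.0373,0,1],[0,0,-0.0331,-0.139,0.0373,0,1],[0,0,-0.0331,-0.139,0.0373,0,1],[0,0,-0.0331,-0.139,0.0373,0,1],[0,0,-0.0331,-0.139,0.0373,0,1],[0,0,0,0,0,-0.1,1],[0,0,0,0,0,0,1],[0,0,0,0,0,0,1]],
  ],
)

```text
time_s: 8.8
ee_pos: [443.5, 22.2, 110.9]
ee_rot: [180.0, 0.1, 168.1]
force: [-1.3, 0.2, -2.7]
gripper_width: 21.9
gripper_force: 35.0
```

```bash
python3 - <<'E'
from h import *
np.set_printoptions(precision=1,suppress=True)
F={c:grab(c) for c in('scene','top')}
p=F['scene'][0]
cv2.imwrite('pics/d.png',cv2.resize(p[140:250,290:430,::-1],(760,597),interpolation=cv2.INTER_CUBIC))
s=env.state(); print(s['ee_pos'],s['ee_rot'],s['force'])
X=s['ee_pos']-[0,0,20+16]  # expected probe tip
for cam in F:
    c=optics.camera_info(cam);K=np.array(c['camera_matrix']);Y=np.array(c['R'])@X+c['t'];print(cam,'tip exp',(K@Y/Y[2])[:2],[(round(a['conf'],2),np.array(a['at'])) for a in optics.place_of(cam,'probe_tip')])
P=cloud('scene',F['scene'][1]);I=F['scene'][0].astype(int)
# fingers / gauge base cloud
n=np.hypot(P[...,0]-s['ee_pos'][0],P[...,1]-s['ee_pos'][1])<60
zb=s['ee_pos'][2]-20
m=n&(P[...,2]>zb-3)&(P[...,2]<zb+14); q=P[m]; print('base',len(q),[np.round(x,1) for x in cv2.minAreaRect(q[:,:2].astype(np.float32))],np.percentile(q,[2,98],0))
m=n&(P[...,2]>38)&(P[...,2]<50); q=P[m]; print('blocktop',len(q),[np.round(x,1) for x in cv2.minAreaRect(q[:,:2].astype(np.float32))])
E
```

```text
[444.1  22.1 111. ] [180.    0.1 168.1] [ 0.3  0.1 -1. ]
scene tip exp [355.4 184.6] [(0.5, array([355. , 207.1]))]
top tip exp [324.4 222. ] []
base 94 [array([446.5,  22.7]), array([60.7, 22. ]), np.float64(80.8)] [[440.6  -8.   92.5]
 [459.4  52.8 104.4]]
blocktop 286 [array([443.6,  21.1]), array([57.1, 92.2]), np.float64(78.3)]
```

View pics/d.png

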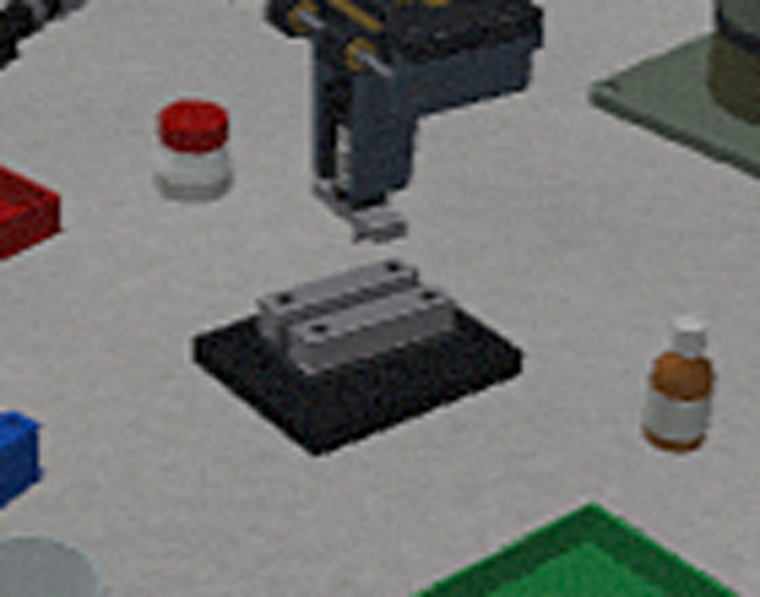

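The picture shows the gauge level and square above the block, with its base at crop (365,215). I'll check how well it is centred across the channel using brightness profiles.

```bash
python3 - <<'E'
from h import *
np.set_printoptions(precision=0,suppress=True,linewidth=200)
a=np.radians(-11.9);ux=np.array([np.cos(a),np.sin(a)]);n=np.array([-np.sin(a),np.cos(a)])
for cam,z in(('top',43.5),('scene',43.5)):
    g=cv2.cvtColor(cv2.imread(f'pics/{cam}0.png'),cv2.COLOR_BGR2GRAY).astype(np.float32)
    c=optics.camera_info(cam);K=np.array(c['camera_matrix'])
    vs=np.arange(-40,41,1.)
    prof={}
    for lo,hi in((-32,0),(0,32)):
      out=[]
      for v in vs:
        X=np.array([np.r_[np.array([442.5,21.8])+u*ux+v*n,z] for u in np.linspace(lo,hi,33)])
        Y=(X@np.array(c['R']).T+c['t'])@K.T;Y=(Y[:,:2]/Y[:,2:]).astype(np.float32)
        out.append(cv2.remap(g,Y[None,:,0],Y[None,:,1],cv2.INTER_LINEAR).mean())
      out=np.array(out);print(cam,lo,'\n',out)
      d=np.gradient(out)
      from scipy.signal import find_peaks
      print('edges',vs[find_peaks(abs(d),height=2)[0]],d[find_peaks(abs(d),height=2)[0]])
E
```

```text
top -32 
 [13. 13. 13. 12. 13. 13. 14. 16. 18. 23. 28. 34. 41. 48. 55. 61. 67. 72. 75. 78. 79. 80. 81. 81. 81. 80. 80. 80. 80. 80. 79. 77. 75. 72. 69. 65. 60. 56. 52. 49. 48. 48. 49. 51. 55. 59. 64. 68. 72.
 75. 78. 79. 80. 81. 81. 81. 81. 81. 80. 80. 79. 78. 76. 74. 70. 66. 61. 54. 48. 40. 33. 27. 22. 18. 16. 15. 14. 13. 13. 13. 13.]
edges [-27.  -4.   6.  29.] [ 7. -4.  4. -7.]
top 0 
 [15. 14. 12. 12. 12. 13. 14. 16. 18. 22. 27. 33. 40. 47. 54. 60. 66. 70. 73. 76. 77. 78. 78. 78. 78. 79. 79. 79. 79. 80. 79. 78. 76. 73. 69. 65. 60. 56. 52. 49. 48. 48. 49. 51. 54. 58. 63. 67. 71.
 74. 77. 78. 79. 80. 79. 79. 79. 79. 78. 78. 78. 77. 76. 74. 71. 67. 62. 55. 48. 41. 35. 29. 23. 19. 16. 14. 13. 13. 13. 13. 13.]
edges [-28.  -4.   6.  28.] [ 7. -4.  4. -7.]
scene -32 
 [141. 141. 141. 141. 141. 141. 140. 140. 140. 140. 140. 141. 140. 139. 136. 132. 127. 122. 116. 111. 106. 103. 101.  99.  97.  95.  94.  95.  96.  99. 102. 105. 107. 107. 105. 100.  93.  83.  75.
  69.  65.  62.  61.  59.  58.  58.  61.  65.  72.  81.  91.  98. 103. 106. 106. 105. 103. 100.  98.  98.  98.  99. 101. 103. 105. 105. 104. 100.  92.  83.  75.  69.  66.  65.  65.  65.  66.  67.
  68.  69.  69.]
edges [-23. -10.  -3.   9.  16.  29.] [-6.  3. -9.  9. -2. -9.]
scene 0 
 [141. 141. 140. 141. 141. 141. 141. 142. 142. 142. 143. 143. 143. 142. 140. 137. 132. 126. 119. 112. 106. 102. 100.  99.  99. 100. 100. 101. 102. 103. 105. 107. 108. 109. 107. 103.  95.  86.  77.
  70.  66.  64.  63.  61.  59.  58.  59.  62.  69.  78.  87.  96. 103. 106. 108. 108. 106. 105. 103. 102. 102. 102. 104. 106. 107. 108. 107. 102.  94.  84.  75.  68.  65.  64.  65.  66.  67.  68.
  69.  69.  69.]
edges [-22.  -3.   9.  29.] [-7. -9.  9. -9.]
```

Emit:
send_rows(
  targets=[
    [[0,0,0,0.0012,0.006,-0.05,1],[0,0,0,0,0,-0.05,1],[0,0,0,0,0,-0.035,1],[0,0,0,0,0,-0.01,1],[0,0,0,0,0,-0.01,1],[0,0,0,0,0,-0.01,1],[0,0,0,0,0,0,1],[0,0,0,0,0,0,1]],
  ],
)

```text
time_s: 9.8
ee_pos: [443.2, 23.3, 77.1]
ee_rot: [180.0, 0.0, 168.1]
force: [-0.2, 0.0, -1.2]
gripper_width: 21.9
gripper_force: 35.0
```

```bash
python3 - <<'E'
from workcell import env
s=env.state();print(s['ee_pos'],s['force'],s['torque'])
E
```

```text
[443.24657675  23.34782916  77.14438439] [-0.24810173  0.0265614  -1.15362709] [-0.01731203  0.01673662 -0.00690748]
```

Emit:
send_rows(
  targets=[
    [[0,0,0,0,0,-0.01,1],[0,0,0,0,0,-0.01,1],[0,0,0,0,0,0,1],[0,0,0,0,0,0,1]],
  ],
)

```text
time_s: 10.2
ee_pos: [443.0, 23.4, 72.9]
ee_rot: [180.0, -0.0, 168.1]
force: [-1.0, -0.1, -1.7]
gripper_width: 21.8
gripper_force: 35.0
```

Emit:
send_rows(
  targets=[
    [[0,0,0,0,0,-0.01,1],[0,0,0,0,0,-0.01,1],[0,0,0,0,0,0,1],[0,0,0,0,0,0,1]],
  ],
)

```text
time_s: 10.6
ee_pos: [443.4, 23.4, 69.1]
ee_rot: [180.0, 0.0, 168.1]
force: [-0.2, -0.1, 0.1]
gripper_width: 21.7
gripper_force: 35.0
```

Emit:
send_rows(
  targets=[
    [[0,0,0,0,0,-0.005,1],[0,0,0,0,0,-0.005,1],[0,0,0,0,0,0,1],[0,0,0,0,0,0,1]],
  ],
)

```text
time_s: 11.0
ee_pos: [443.3, 23.3, 67.0]
ee_rot: [180.0, 0.0, 168.1]
force: [0.2, 1.1, 0.0]
gripper_width: 21.8
gripper_force: 35.0
```

Emit:
send_rows(
  targets=[
    [[0,0,0,0,0,-0.005,1],[0,0,0,0,0,-0.005,1],[0,0,0,0,0,0,1],[0,0,0,0,0,0,1]],
  ],
)

```text
time_s: 11.4
ee_pos: [443.3, 23.4, 65.0]
ee_rot: [180.0, 0.0, 168.1]
force: [1.4, 0.1, 0.4]
gripper_width: 21.7
gripper_force: 35.0
```

Emit:
send_rows(
  targets=[
    [[0,0,0,0,0,-0.004,1],[0,0,0,0,0,0,1],[0,0,0,0,0,0,1]],
  ],
)

```text
time_s: 11.7
ee_pos: [443.3, 23.3, 64.2]
ee_rot: [180.0, 0.0, 168.1]
force: [0.9, 0.3, 0.4]
gripper_width: 22.0
gripper_force: 35.0
```

Emit:
send_rows(
  targets=[
    [[0,0,0,0,0,-0.003,1],[0,0,0,0,0,0,1],[0,0,0,0,0,0,1]],
  ],
)

```text
time_s: 12.0
ee_pos: [443.3, 23.4, 63.6]
ee_rot: [180.0, 0.0, 168.1]
force: [1.2, 0.2, 1.4]
gripper_width: 21.6
gripper_force: 35.0
```

Emit:
send_rows(
  targets=[
    [[0,0,0,0,0,-0.003,1],[0,0,0,0,0,0,1],[0,0,0,0,0,0,1]],
  ],
)

```text
time_s: 12.3
ee_pos: [443.3, 23.4, 63.0]
ee_rot: [180.0, 0.0, 168.1]
force: [1.3, 0.8, 1.3]
gripper_width: 21.7
gripper_force: 35.0
```

Emit:
send_rows(
  targets=[
    [[0,0,0,0,0,-0.002,1],[0,0,0,0,0,0,1],[0,0,0,0,0,0,1]],
  ],
)

```text
time_s: 12.6
ee_pos: [443.2, 23.4, 62.6]
ee_rot: [180.0, 0.0, 168.1]
force: [1.5, 0.3, 1.3]
gripper_width: 21.8
gripper_force: 35.0
```

Emit:
send_rows(
  targets=[
    [[0,0,0,0,0,-0.0025,1],[0,0,0,0,0,0,1],[0,0,0,0,0,0,1]],
  ],
)

```text
time_s: 12.9
ee_pos: [443.2, 23.4, 62.1]
ee_rot: [180.0, 0.0, 168.1]
force: [2.2, 0.6, 1.7]
gripper_width: 21.8
gripper_force: 35.0
```

Emit:
send_rows(
  targets=[
    [[0,0,0,0,0,-0.002,1],[0,0,0,0,0,0,1],[0,0,0,0,0,0,1]],
  ],
)

```text
time_s: 13.2
ee_pos: [443.2, 23.4, 61.7]
ee_rot: [180.0, 0.0, 168.1]
force: [1.6, 0.6, 2.4]
gripper_width: 22.0
gripper_force: 35.0
```

Emit:
send_rows(
  targets=[
    [[0,0,0,0,0,-0.002,1],[0,0,0,0,0,0,1],[0,0,0,0,0,0,1]],
  ],
)

```text
time_s: 13.5
ee_pos: [443.2, 23.4, 61.3]
ee_rot: [180.0, 0.0, 168.1]
force: [2.4, -0.3, 2.0]
gripper_width: 21.9
gripper_force: 35.0
```

Emit:
send_rows(
  targets=[
    [[0,0,0,0,0,-0.002,1],[0,0,0,0,0,0,1],[0,0,0,0,0,0,1]],
  ],
)

```text
time_s: 13.8
ee_pos: [443.2, 23.3, 61.1]
ee_rot: [180.0, 0.0, 168.1]
force: [1.9, 0.3, 5.5]
gripper_width: 22.0
gripper_force: 35.0
```

Emit:
send_rows(
  targets=[
    [[0,0,0,0,0,-0.002,1],[0,0,0,0,0,0,1],[0,0,0,0,0,0,1]],
  ],
)

```text
time_s: 14.1
ee_pos: [443.2, 23.3, 61.1]
ee_rot: [180.0, 0.0, 168.1]
force: [0.8, 1.0, 8.9]
gripper_width: 21.8
gripper_force: 35.0
```

```bash
python3 - <<'E'
from h import *
s=env.state();print(s['ee_pos'],s['force'],s['torque'])
p,d=grab('scene');cv2.imwrite('pics/e.png',cv2.resize(p[160:240,310:410,::-1],(750,600),interpolation=cv2.INTER_CUBIC))
E
```

```text
[443.23230342  23.34139172  61.08530319] [0.8468351  0.95200253 8.87861943] [-0.04167708 -0.09048156 -0.01160673]
```

View pics/e.png

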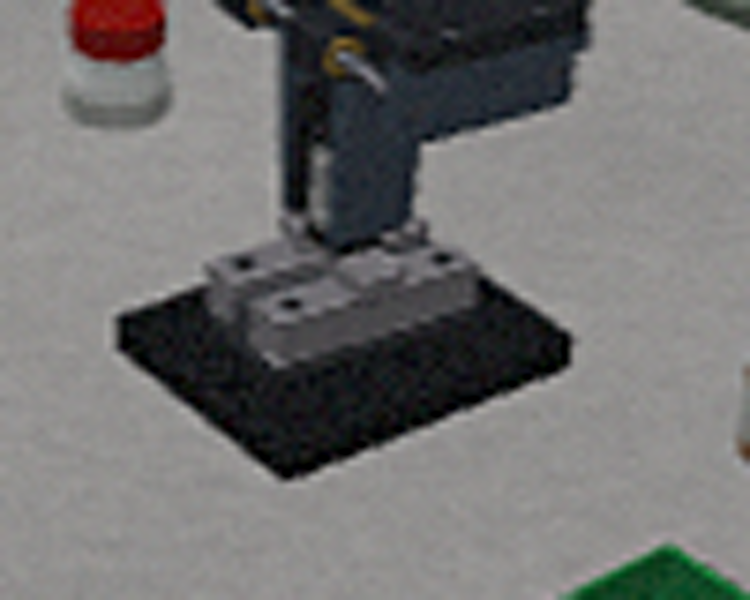

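The base now sits across the block at crop (360,260) and is seated: force rose sharply while z stayed at 61.1. I'll hold it there, then lift.

Emit:
send_rows(
  targets=[
    [[0,0,0,0,0,-0.0005,1],[0,0,0,0,0,0,1],[0,0,0,0,0,0,1],[0,0,0,0,0,0,1],[0,0,0,0,0,0,1],[0,0,0,0,0,0,1],[0,0,0,0,0,0,1],[0,0,0,0,0,0,1]],
  ],
)

```text
time_s: 14.95
ee_pos: [443.3, 23.3, 61.1]
ee_rot: [180.0, 0.0, 168.1]
force: [1.1, 0.3, 10.0]
gripper_width: 21.7
gripper_force: 35.0
```

Emit:
send_rows(
  targets=[
    [[0,0,0,0,0,0.01,1],[0,0,0,0,0,0.03,1],[0,0,0,0,0,0.06,1],[0,0,0,0,0,0.1,1],[0,0,0,0,0,0.1,1],[0,0,0,0,0,0.05,1],[0,0,0,0,0,0,1]],
  ],
)

```text
time_s: 15.65
ee_pos: [442.8, 23.3, 130.9]
ee_rot: [180.0, 0.0, 168.1]
force: [0.3, 0.3, -1.6]
gripper_width: 21.9
gripper_force: 35.0
```

Emit:
send_rows(
  targets=[
    [[0,0,0.0331,0.1391,-0.0381,0,1],[0,0,0.0331,0.1391,-0.0381,0,1],[0,0,0.0331,0.1391,-0.0381,0,1],[0,0,0.0331,0.1391,-0.0381,0,1],[0,0,0.0331,0.1391,-0.0381,0,1],[0,0,0.0331,0.1391,-0.0381,0,1],[0,0,0.0331,0.1391,-0.0381,0,1],[0,0,0.0331,0.1391,-0.0381,0,1],[0,0,0,0,0,-0.1,1],[0,0,0,0,0,-0.1,1],[0,0,0,0,0,0,1],[0,0,0,0,0,0,1]],
  ],
)

```text
time_s: 16.85
ee_pos: [664.6, -37.5, 88.9]
ee_rot: [179.9, -0.2, -168.1]
force: [-0.5, -1.2, -1.1]
gripper_width: 22.0
gripper_force: 35.0
```

```bash
python3 - <<'E'
from h import *
s=env.state();print(s['ee_pos'],s['ee_rot'],s['force'])
E
```

```text
[664.62776428 -37.54080874  88.93871723] [ 179.93922221   -0.18888056 -168.10450838] [-0.51940774 -1.242292   -1.07859592]
```

Emit:
send_rows(
  targets=[
    [[0,0,0,0.005,-0.002,-0.07,1],[0,0,0,0,0,-0.05,1],[0,0,0,0,0,-0.04,1],[0,0,0,0,0,-0.02,1],[0,0,0,0,0,-0.005,1],[0,0,0,0,0,0,1],[0,0,0,0,0,0,1]],
  ],
)

```text
time_s: 17.55
ee_pos: [667.0, -38.1, 53.8]
ee_rot: [-180.0, 0.1, -168.1]
force: [-0.0, 1.1, -1.5]
gripper_width: 21.9
gripper_force: 35.0
```

Emit:
send_rows(
  targets=[
    [[0,0,0,0,0,-0.005,1],[0,0,0,0,0,0,1],[0,0,0,0,0,0,1]],
  ],
)

```text
time_s: 17.85
ee_pos: [666.7, -38.0, 52.5]
ee_rot: [180.0, 0.0, -168.1]
force: [0.7, 0.1, -1.7]
gripper_width: 21.6
gripper_force: 35.0
```

Emit:
send_rows(
  targets=[
    [[0,0,0,0,0,-0.005,1],[0,0,0,0,0,-0.004,1],[0,0,0,0,0,0,1],[0,0,0,0,0,0,1]],
  ],
)

```text
time_s: 18.25
ee_pos: [666.6, -38.0, 50.5]
ee_rot: [180.0, -0.0, -168.1]
force: [0.1, 0.1, -2.2]
gripper_width: 21.7
gripper_force: 35.0
```

Emit:
send_rows(
  targets=[
    [[0,0,0,0,0,-0.002,1],[0,0,0,0,0,0,1],[0,0,0,0,0,0,1]],
  ],
)

```text
time_s: 18.55
ee_pos: [666.7, -38.0, 50.2]
ee_rot: [180.0, -0.0, -168.1]
force: [0.7, 0.1, -2.0]
gripper_width: 22.1
gripper_force: 35.0
```

Emit:
send_rows(
  targets=[
    [[0,0,0,0,0,-0.002,1],[0,0,0,0,0,0,1],[0,0,0,0,0,0,1]],
  ],
)

```text
time_s: 18.85
ee_pos: [666.7, -38.0, 50.0]
ee_rot: [180.0, 0.0, -168.1]
force: [0.6, -0.4, -0.5]
gripper_width: 22.1
gripper_force: 35.0
```

Emit:
send_rows(
  targets=[
    [[0,0,0,0,0,0,0.45],[0,0,0,0,0,0,0.3],[0,0,0,0,0,0,0],[0,0,0,0,0,0,-0.3],[0,0,0,0,0,0,-0.3],[0,0,0,0,0,0,-0.3]],
  ],
)

```text
time_s: 19.45
ee_pos: [666.7, -38.0, 49.8]
ee_rot: [180.0, 0.0, -168.1]
force: [0.8, -0.2, 0.2]
gripper_width: 58.9
gripper_force: 0.0
```

Emit:
send_rows(
  targets=[
    [[0,0,0,0,0,0.1,-0.5],[0,0,0,0,0,0.15,-0.5],[0,0,0,0,0,0.15,-0.5],[0,0,0,0,0,0.15,-0.5],[0,0,-0.0331,-0.1391,0.0363,0,-0.6],[0,0,-0.0331,-0.1391,0.0363,0,-0.6],[0,0,-0.0331,-0.1391,0.0363,0,-0.6],[0,0,-0.0331,-0.1391,0.0363,0,-0.6]],
  ],
)

```text
time_s: 20.25
ee_pos: [554.2, -8.7, 159.8]
ee_rot: [180.0, 0.0, 179.9]
force: [0.2, 0.0, 0.6]
gripper_width: 72.9
gripper_force: 0.0
```

```bash
python3 - <<'E'
from h import *
s=env.state();print(s['ee_pos'],s['gripper_width'])
p,d=grab('scene');cv2.imwrite('pics/f.png',cv2.resize(p[170:250,250:350,::-1],(750,600),interpolation=cv2.INTER_CUBIC))
E
```

```text
[554.20716191  -8.74688548 159.83971597] 72.93964897640858
```

View pics/f.png

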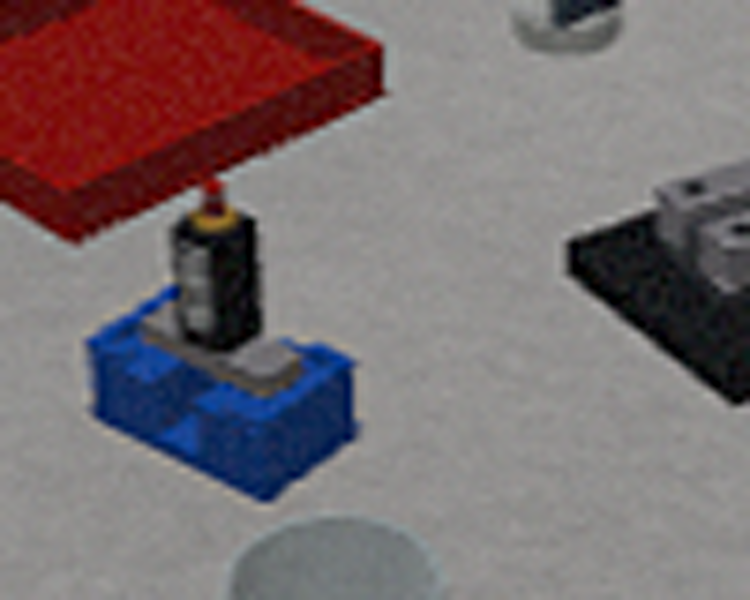

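The picture shows the gauge upright in its stand at crop (215,280). The red stem stands about 12 mm above the collar, so it has moved about 10 mm. That gives a depth of about 6 mm and agrees with the seated height, so the block goes in the red tray. Next I'll grip it.

Emit:
send_rows(
  targets=[
    [[0,0,-0.0328,-0.1394,0.04,0,-0.6],[0,0,-0.0328,-0.1394,0.04,0,-0.6],[0,0,-0.0328,-0.1394,0.04,0,-0.6],[0,0,-0.0328,-0.1394,0.04,0,-0.6],[0,0,0,0,0,-0.15,-0.6],[0,0,0,0,0,-0.15,-0.6],[0,0,0,0,0,-0.15,-0.6],[0,0,0,0,0,0,-0.6],[0,0,0,0,0,0,-0.6]],
  ],
)

```text
time_s: 21.2
ee_pos: [444.2, 23.0, 70.1]
ee_rot: [180.0, -0.0, 168.2]
force: [0.3, 0.8, 0.3]
gripper_width: 73.1
gripper_force: 0.0
```

Emit:
send_rows(
  targets=[
    [[0,0,0,0,0,-0.1,-0.6],[0,0,0,0,0,-0.07,-0.6],[0,0,0,0,0,-0.04,-0.6],[0,0,0,0,0,-0.02,-0.6],[0,0,0,0,0,0,-0.6],[0,0,0,0,0,0,-0.6]],
  ],
)

```text
time_s: 21.8
ee_pos: [444.5, 23.0, 24.5]
ee_rot: [180.0, 0.1, 168.2]
force: [-0.5, -0.7, -0.5]
gripper_width: 72.7
gripper_force: 0.0
```

Emit:
send_rows(
  targets=[
    [[0,0,0,-0.007,0,-0.015,-0.6],[0,0,0,0,0,-0.01,-0.6],[0,0,0,0,0,0,-0.4],[0,0,0,0,0,0,-0.25],[0,0,0,0,0,0,-0.15],[0,0,0,0,0,0,0],[0,0,0,0,0,0,0.2],[0,0,0,0,0,0,1],[0,0,0,0,0,0,1],[0,0,0,0,0,0,1],[0,0,0,0,0,0,1]],
  ],
  grip_force=45,
)

```text
time_s: 22.9
ee_pos: [442.5, 23.0, 18.8]
ee_rot: [-180.0, 0.0, 168.2]
force: [-0.2, -1.7, 0.9]
gripper_width: 51.8
gripper_force: 45.0
```

Emit:
send_rows(
  targets=[
    [[0,0,0,0,0,0.02,1],[0,0,0,0,0,0.05,1],[0,0,0,0,0,0.1,1],[0,0,0,0,0,0.1,1],[0,0,0,0,0,0.1,1],[0,0,0,0,0,0.03,1],[0,0,0,0,0,0,1]],
  ],
)

```text
time_s: 23.6
ee_pos: [442.7, 23.1, 99.4]
ee_rot: [180.0, 0.1, 168.2]
force: [-1.2, -0.4, -6.9]
gripper_width: 51.8
gripper_force: 45.0
```

Emit:
send_rows(
  targets=[
    [[0,0,0,0.0668,-0.1562,0,1],[0,0,0,0.0668,-0.1562,0,1],[0,0,0,0.0668,-0.1562,0,1],[0,0,0,0.0668,-0.1562,0,1],[0,0,0,0.0668,-0.1562,0,1],[0,0,0,0.0668,-0.1562,0,1],[0,0,0,0.0668,-0.1562,0,1],[0,0,0,0.0668,-0.1562,0,1],[0,0,0,0.0668,-0.1562,0,1],[0,0,0,0,0,-0.05,1],[0,0,0,0,0,0,1],[0,0,0,0,0,0,1]],
  ],
)

```text
time_s: 24.8
ee_pos: [561.1, -256.9, 86.9]
ee_rot: [179.9, -0.3, 168.2]
force: [-0.3, -0.1, -6.6]
gripper_width: 51.9
gripper_force: 45.0
```

Emit:
send_rows(
  targets=[
    [[0,0,0,0,0,-0.1,1],[0,0,0,0,0,-0.1,1],[0,0,0,0,0,-0.1,1],[0,0,0,0,0,-0.05,1],[0,0,0,0,0,0,1],[0,0,0,0,0,0,1],[0,0,0,0,0,0,1]],
  ],
)

```text
time_s: 25.5
ee_pos: [563.6, -258.4, 20.1]
ee_rot: [-180.0, 0.1, 168.2]
force: [-0.4, -0.7, -5.8]
gripper_width: 52.1
gripper_force: 45.0
```

Next I'll go down 11 mm, then in small steps until it touches.

Emit:
send_rows(
  targets=[
    [[0,0,0,0,0,-0.03,1],[0,0,0,0,0,-0.02,1],[0,0,0,0,0,-0.005,1],[0,0,0,0,0,0,1],[0,0,0,0,0,0,1],[0,0,0,0,0,0,1]],
  ],
)

```text
time_s: 26.1
ee_pos: [562.5, -258.1, 7.9]
ee_rot: [180.0, -0.0, 168.2]
force: [-0.4, -0.4, -3.9]
gripper_width: 51.9
gripper_force: 45.0
```

Emit:
send_rows(
  targets=[
    [[0,0,0,0,0,-0.0035,1],[0,0,0,0,0,0,1],[0,0,0,0,0,0,1]],
  ],
)

```text
time_s: 26.4
ee_pos: [562.6, -258.1, 7.8]
ee_rot: [180.0, 0.0, 168.2]
force: [-3.5, 1.3, 4.3]
gripper_width: 51.7
gripper_force: 45.0
```

The block is touching the tray floor, so I'll let go and retreat.

Emit:
send_rows(
  targets=[
    [[0,0,0,0,0,0,-0.2],[0,0,0,0,0,0,-0.4],[0,0,0,0,0,0,-0.6],[0,0,0,0,0,0,-0.6],[0,0,0,0,0,0.05,-0.6],[0,0,0,0,0,0.1,-0.6],[0,0,0,0,0,0.2,-0.6],[0,0,0,0,0,0.2,-0.6],[0,0,0,0,0,0.2,-0.6],[0,0,0,0,0,0.2,-0.6],[0,0,0,0,0,0,-0.6]],
  ],
)

```text
time_s: 27.5
ee_pos: [565.9, -259.7, 204.7]
ee_rot: [-179.8, 0.8, 168.2]
force: [-0.4, -0.5, 0.8]
gripper_width: 73.1
gripper_force: 0.0
```

```bash
python3 - <<'E'
from h import *
s=env.state();print(s['ee_pos'],s['force'],s['gripper_width'])
p,d=grab('scene');cv2.imwrite('pics/g.png',cv2.resize(p[120:260,200:380,::-1],(770,599),interpolation=cv2.INTER_CUBIC))
E
```

```text
[ 565.88132198 -259.65691684  204.67543058] [-0.373712   -0.52774293  0.77402274] 73.13588136931607
```

View pics/g.png

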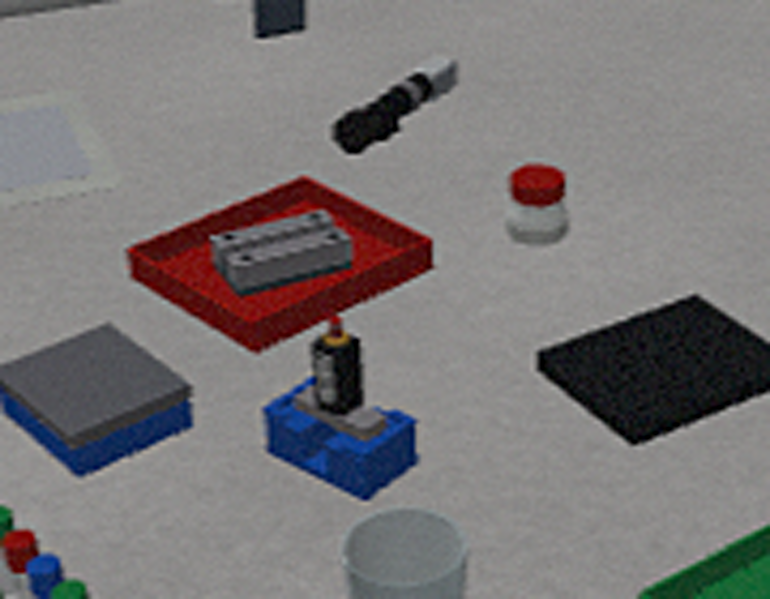

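The block lies flat in the red tray at crop (285,250), and the gauge stands upright in its stand at (338,380) with the stem showing. Nothing else has moved.

```bash
python3 -c "
from workcell import env
print(env.job_done())"
```

```text
the job is handed in; nothing more can be done
None
```

The channel measured about 6 mm deep, under the 8 mm limit, so the block is lying flat in the red tray and the gauge is back upright in its stand with the reading showing; the job is handed in, but no verdict came back.

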